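# Dispense one jar lid and slide it into the free bay

## Robot

A 7-joint arm with a two-finger parallel gripper is mounted at the origin on the work surface. World frame = base frame: x ahead of the robot, y to its left, z up, the work surface at z = 0. Lengths are in mm, angles in rad, forces in N, time in s.
With the tool pointing down it reaches from about 400 to 875 mm from the base axis. Payload 4.4 kg.
Tool frame: the origin (TCP) lies at the very end of the fingers, on their centre line; the grasp point (between the pads) lies ctrl.grip_depth behind it (ctrl.grip_depth is the distance from the TCP to the grasp point, in mm); y points along the fingers, x is the direction in which the jaws open and shut, and the axes are right-handed (so a half turn about y gives the same grasp; the last joint's range is limited). The gripper opens to 85 mm and grips with 20 to 120 N. Pads are 22 mm wide; open, the fingers measure 114 mm over their backs; the gripper's body (76 mm by 85 mm) begins 54 mm behind the grasp point. The pads swing forward as they close: fully open they stand 13 mm farther back than shut.
Start: joints at [1.214, 0.628, 0.038, 1.517, -0.027, 0.996, -0.02], TCP at [186.395, -622.716, 231.313] pointing down, gripper open.
Joint ranges: [-3.06, 3.06], [-0.37, 2.12], [-1.25, 1.32], [0.18, 2.47], [-1.1, 4.24], [0.23, 1.98], [-2.94, 2.94]. Speed limits (rad/s): [2.57, 2.57, 3.14, 3.14, 3.14, 3.14, 3.14].

## Interface

Orientations are given as [roll, pitch, yaw] about the fixed x, y, z axes, in that order (R = Rz(yaw) Ry(pitch) Rx(roll)).
In Python, from cell import ctrl gives the robot as it stands.
- The arm moves only by the tool apply_moves, never from a script. Its argument "motion" is a list of rows, each a list of 5 numbers: the shift along the tool's x, y, z in cm, then the turn about the tool's y in rad, then the finger opening in cm, from 0 to 8.54. In form: [[tx, ty, tz, roll, hand], ...]. A call has 1 to 20 rows; each row is the pose to reach, as a shift and turn from the pose commanded when the call began, along the tool's axes at that moment; what a row does not reach only later rows make up. A row lasts 1/8 s, in which the tool goes at most 62.5 mm and 10.7 degrees, less where a joint would pass 70% of its speed; a pose out of reach is approached as far as the arm can. A call with a gripper value outside its range is refused whole. The fingers move at their own pace and stop on an object; the grip force is fixed at half the most. Time passes only in rows, so rows that repeat a pose let the fingers close. It gives the time, the measured TCP pose, the force and the opening at its end, in the units of the state.
- ctrl.read_state(): the state, without advancing time (a new reading comes with each control period).
- ctrl.get_image(name): name is "scene" or "top"; returns a dict with "image" (400x640x3 uint8, red, green, blue), "vfov" (degrees; the focal length in pixels is half the picture's height over the tangent of half this angle, whatever the lens; pixels are square), "cx", "cy" (the principal point, pixels), "extrinsics" (4x4, takes a point from world to camera coordinates). Camera axes: x right, y up, looking along -z (the intrinsics and any distortion apply to the point x, -y, -z); pixel columns grow to the right and rows downward; lengths in mm; the calibration is good to about 2 mm. A picture is of the moment at which its call begins. There is no depth.
- ctrl.finish_job(): hands the job in, once; it reports no verdict.
Trained networks look in a picture, given as the dict that the camera call returned (one of the last four; its "shot" number tells which), for a name from the list of things; names that differ only in an ending like _2 or _b are one class to them, and where a whole thing is asked for, a point or a joint stands for the part that bears it (a point fixed in the world has none). Each returns a list of dicts, best first, with "confidence" (0 to 1); they miss things now and then, are a little off and sometimes report something else, mostly with a low value. They report only what shows in the picture. A call takes as long as a camera call. They do not tell look-alikes from the thing itself.
- ctrl.search_frame(picture, query): "location" ([x, y, z] in mm, in world coordinates, good to about 4 mm: the middle of the surface that is visible of it).
- ctrl.mark_of(picture, query): "location" ([x, y, z] in mm, in world coordinates, good to about 4 mm: a listed point, or the origin of a listed thing).
The state is a dict: "clock": time; "qpos": joint angles; "qd": joint speeds; "tau": joint torques, N m; "eef_pos": TCP position; "tool_rot": TCP orientation; "force": force on the tool from outside, world axes, zero at the start; "torque": the same for the moment, N m; "width": finger opening in mm.
Only numpy, scipy, OpenCV 4.12 (cv2) and the standard library are available. Lean on these libraries where they do the work, as an engineer would, in place of code of your own. Each camera call takes 0.05 s, during which the arm holds its last target.

## Task

Press the lid dispenser's plunger fully down once and let it come back up, so that a single jar lid comes out onto the track in front of the magazine. Then push that lid sideways along the track with a fingertip into the empty end bay, right up to the end stop. Slide it, do not pick it up; leave the other lids in the magazine, leave the lid already waiting in the opposite bay where it is, and do not disturb the other things on the bench.

Things in the scene. Friction and masses are not known exactly. Their poses are not given: they have to be found in the camera images.
- dispenser: Fixed lid dispenser: grey housing, clear magazine, aluminium track; turned up to 0.25 rad. Origin on the bench under the track's middle; x to magazine and plunger (roughly away from the robot), y along the track, z up. Track floor 12 mm above the bench, 56 mm wide (x -28 to 28), fences 3 mm thick, 7 mm above the floor; y -128 to 128, end stops 14 mm above it. Bay centres y = -105 and 105 mm.
- plunger_top (a point): Centre of the top face of the plunger's round black cap (40 mm across, 10 mm thick), on a steel rod above the grey housing; at dispenser x = 115, y = 0 mm, 85 mm above the bench when up. Pressed straight down 25 mm, it springs back by itself. The point moves with it. Housing: x 81 to 152, y -35 to 35, top 46 mm above the bench.
- plunger (a joint): Plunger travel in m: 0 up, 0.025 fully down at its hard stop. Spring about 3 N at the start, 9 N at full travel; its damping adds 1 to 2 N at 0.05 m/s. A pusher inside moves 2.32 times as far and slides the lowest lid out; only a press to the stop brings it fully out onto the landing. As the plunger rises the pusher goes back and the next lid drops.
- landing (a point): Point on the track floor (12 mm above the bench) at dispenser x = 0, y = 0, about where the ejected lid comes to lie, within some 5 mm.
- magazine (a point): Point on the magazine floor (12 mm above the bench) at dispenser x = 56, y = 0 mm: axis of the stack of three lids. The magazine is an open-topped square tube of clear plastic, 3 mm walls, inside x 31 to 81, y -25 to 25 mm, top 62 mm above the bench; an 18 mm high mouth under its front wall lets out one lid at a time.
- lid0: white plastic jar lid, a plain disc 46 mm across and 14 mm thick, about 15 g; origin at the centre of its underside, z up through it; the lowest of the stack at the start, the one that the first press ejects and that is to be pushed aside.
- lid1: white plastic jar lid, a plain disc 46 mm across and 14 mm thick, about 15 g; origin at the centre of its underside, z up through it; second of the stack, stays in the magazine.
- lid2: white plastic jar lid, a plain disc 46 mm across and 14 mm thick, about 15 g; origin at the centre of its underside, z up through it; top of the stack, stays in the magazine.
- parked_lid: white plastic jar lid, a plain disc 46 mm across and 14 mm thick, about 15 g; origin at the centre of its underside, z up through it; already waiting in one of the two end bays of the track (which one varies), against or near its end stop; stays there.
- free_bay (a point): Centre of the floor of the empty end bay (12 mm above the bench): where the pushed lid's origin lies when the lid touches the end stop (within 1 mm). A flat dark round rubber inlay 38 mm across, level with the floor, lies there.
- jar_a: closed specimen jar with a white lid, 47 mm across, 70 mm high, behind the track at the +y side of the magazine; origin under its centre
- jar_b: closed specimen jar like jar_a, at the -y side of the magazine; origin under its centre
- dish: glass culture dish, 59 mm across, 14 mm high, on the bench on the robot's side of the track; origin under its centre
- tweezers: flat steel tweezers 110 mm long, 15 mm wide, two slim prongs, 5 mm high, on the robot's side of the track; origin under the middle, x along them
- mouse: black computer mouse, 100 x 58 x 30 mm, to the right of the dispenser; origin under its centre
- wash_bottle: clear bottle with a blue cap, 60 mm across, 150 mm high, at the far left; origin under its centre
- adapter: grey round lens adapter, 44 mm across, 50 mm high, at the far right; origin under its centre
Things that resemble listed ones, but are neither listed nor needed, are in the scene too. Leave any brown, red or turquoise look-alike of the lid2 alone.

How it is judged:
By the outcome, as a careful person would: the job done as asked, in the order asked, and still so for the second after the job is handed in, with the robot touching nothing.
It also fails if it takes over 45 s, if anything falls off the work surface, if the arm or the gripper's body presses on something with over 40 N, if the wrist force passes 120 N, or if a joint passes its speed limit or range.

## Working session

There is one attempt and no reset: what is moved stays moved. The work goes in short steps, Python scripts to look and compute and a tool call to move; the robot and the scene stay as the last step left them, time stands still between calls to the robot, and variables do not carry over. Pictures are saved under pics/ and viewed, and the job is handed in when it is done.

Besides the shell and the picture viewer there is one more tool, called after ">>>" as a command line: name --pt "numbers of a row" for each row, then --argument value for the rest. apply_moves: Moves the arm, as the interface text tells. Its arguments: {"type":"object","properties":{"motion":{"type":"array","items":{"type":"array","items":{"type":"number"}}}},"required":["motion"]}

```bash
mkdir -p pics
cat > h.py <<'E'
import numpy as np, cv2
from cell import ctrl
def proj(p,pts):
    f=200/np.tan(np.radians(p['vfov'])/2); E=np.array(p['extrinsics'])
    pts=np.atleast_2d(pts); c=(E[:3,:3]@pts.T).T+E[:3,3]
    return np.c_[p['cx']+f*c[:,0]/-c[:,2], p['cy']-f*c[:,1]/-c[:,2]]
def ray(p,u,v,z):
    f=200/np.tan(np.radians(p['vfov'])/2); E=np.array(p['extrinsics'])
    d=np.array([(u-p['cx'])/f,-(v-p['cy'])/f,-1]); R=E[:3,:3]
    d=R.T@d; o=-R.T@E[:3,3]; return o+d*(z-o[2])/d[2]
E
python3 - <<'E'
from h import *
s=ctrl.read_state(); print({k:np.round(s[k],3) for k in ('clock','eef_pos','tool_rot','force','width')})
for n in('scene','top'):
    p=ctrl.get_image(n); cv2.imwrite(f'pics/{n}0.png',p['image'][:,:,::-1])
    print(n,{k:p[k] for k in p if k!='image'})
    for q in ['dispenser','plunger_top','landing','magazine','free_bay','parked_lid','jar_a','dish','tweezers','lid0','mouse']:
        print(q,[(np.round(r['location'],1).tolist(),round(r['confidence'],2)) for r in ctrl.mark_of(p,q)][:4])
E
```

```text
{'clock': np.float64(0.0), 'eef_pos': array([ 186.23 , -622.085,  230.398]), 'tool_rot': array([-1.571,  0.002, -1.28 ]), 'force': array([ 0.009, -0.537,  0.178]), 'width': np.float64(85.248)}
scene {'vfov': 44.13895705718504, 'cx': 309.05279022160516, 'cy': 202.89802034579546, 'extrinsics': array([[ 6.03174058e-02,  9.98156428e-01, -6.74950457e-03,
        -1.70091831e+01],
       [-7.42429291e-01,  4.93818048e-02,  6.68101928e-01,
         3.68108180e+02],
       [ 6.67203536e-01, -3.52871452e-02,  7.44039151e-01,
        -1.64104424e+03],
       [ 0.00000000e+00,  0.00000000e+00,  0.00000000e+00,
         1.00000000e+00]]), 'shot': 1}
dispenser [([473.8, 32.8, 0.7], 0.81)]
plunger_top [([588.8, 14.3, 87.9], 0.7)]
landing [([473.3, 29.1, 9.4], 0.74), ([527.7, 25.8, 10.6], 0.53)]
magazine [([527.7, 22.1, 11.8], 0.97)]
free_bay [([466.6, -73.4, 13.1], 0.65)]
parked_lid [([487.3, 128.7, 11.3], 0.68), ([388.7, 102.6, 3.7], 0.63)]
jar_a [([571.8, -85.1, -3.3], 0.94), ([587.3, 116.8, -0.3], 0.82)]
dish [([391.9, 104.2, 0.8], 0.63), ([636.7, -420.4, -1.8], 0.62)]
tweezers [([381.0, -24.1,
[... 791 characters left out ...]
 0.62), ([587.5, 16.5, 84.2], 0.48), ([573.9, -85.6, -1.6], 0.47)]
landing [([475.4, 27.8, 15.2], 0.78)]
magazine [([529.6, 22.0, 15.0], 0.97)]
free_bay [([649.8, 341.4, 0.5], 0.49), ([461.4, -78.4, 12.1], 0.42)]
parked_lid [([482.6, 128.1, 13.8], 0.67), ([458.9, -79.7, 10.9], 0.65), ([586.3, 16.6, 82.4], 0.58), ([470.6, 27.2, -3.3], 0.46)]
jar_a [([581.9, 121.1, 1.3], 0.65), ([572.1, -86.6, -3.5], 0.56), ([383.7, -28.4, 0.2], 0.15)]
dish [([387.3, 103.1, 1.4], 0.58)]
tweezers [([383.5, -29.5, 0.7], 0.5), ([688.6, -307.5, 3.5], 0.41)]
lid0 [([661.5, -113.9, 3.9], 0.65), ([541.7, 224.7, -1.9], 0.59), ([683.9, 93.8, -0.2], 0.58), ([530.1, 23.4, 41.1], 0.48)]
mouse [([637.8, -422.4, 0.8], 0.6)]
```

View images.

View pics/top0.png

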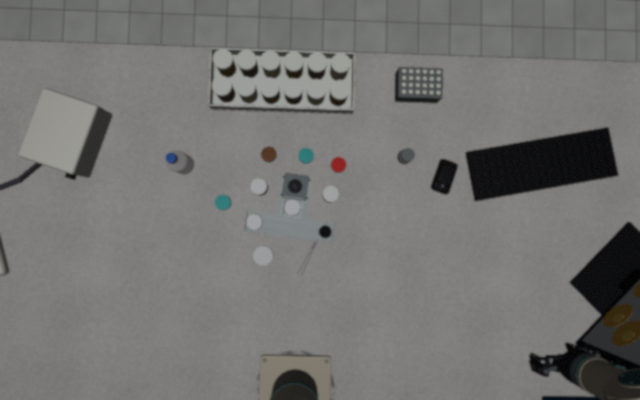

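View pics/scene0.png

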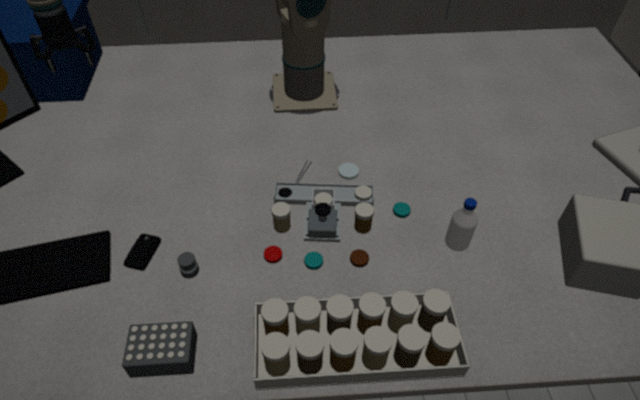

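```bash
cat >> h.py <<'E'
def D(x,y,z,P):
    o=np.array([P[0],P[1]]);c,s=np.cos(P[2]),np.sin(P[2]); x,y,z=np.broadcast_arrays(*map(lambda a:np.asarray(a,float),(x,y,z)))
    return np.c_[(o[0]+c*x-s*y).ravel(),(o[1]+s*x+c*y).ravel(),z.ravel()]
E
cat > fit.py <<'E'
from h import *
from scipy.optimize import least_squares
import sys
tag=sys.argv[1]
obs=[]
loc={'dispenser':(0,0),'plunger_top':(115,0),'landing':(0,0),'magazine':(56,0),'free_bay':(0,-105)}
pics={}
for n in('scene','top','scene','top'):
    p=ctrl.get_image(n); pics[n]=p
    for q in loc:
        for r in ctrl.mark_of(p,q): obs.append((q,r['location']))
P0=[473.5,29.5,-.11]
def res(P):
    out=[]
    for q,l in obs:
        if np.linalg.norm(D(*loc[q],0,P0)[0,:2]-l[:2])<15:
            out.extend(D(*loc[q],0,P)[0,:2]-l[:2])
    return out
s=least_squares(res,P0,loss='soft_l1',f_scale=3); print(s.x,len(res(P0))/2)
np.save('P.npy',s.x)
P=s.x
for n,p in pics.items():
    im=p['image'][:,:,::-1].copy()
    c=proj(p,D(40,0,20,P))[0]; w,hh=(70,52); x0,y0=int(c[0]-w),int(c[1]-hh)
    cr=cv2.resize(im[y0:y0+2*hh,x0:x0+2*w],None,fx=5.5,fy=5.5,interpolation=cv2.INTER_CUBIC)
    cv2.imwrite(f'pics/raw_{n}_{tag}.png',cr); 
    def pl(pts,col,closed=True):
        uv=(proj(p,pts)-[x0,y0]+.5)*5.5-.5
        cv2.polylines(cr,[np.round(uv).astype(int)],closed,col,1)
    pl(D([-28,28,28,-28],[-128,-128,128,128],19,P),(0,0,255))
    pl(D([81,152,152,81],[-35,-35,35,35],46,P),(0,255,0))
    pl(D([28,84,84,28],[-28,-28,28,28],62,P),(255,0,255))
    t=np.linspace(0,6.28,30)
    pl(D(115+20*np.cos(t),20*np.sin(t),85,P),(0,255,255))
    pl(D(19*np.cos(t),-105+19*np.sin(t),12,P),(255,255,0))
    cv2.imwrite(f'pics/ov_{n}_{tag}.png',cr)
E
python3 fit.py a
```

```text
[ 4.74039498e+02  2.86114128e+01 -1.06088938e-01] 20.0
```

View pics/ov_top_a.png

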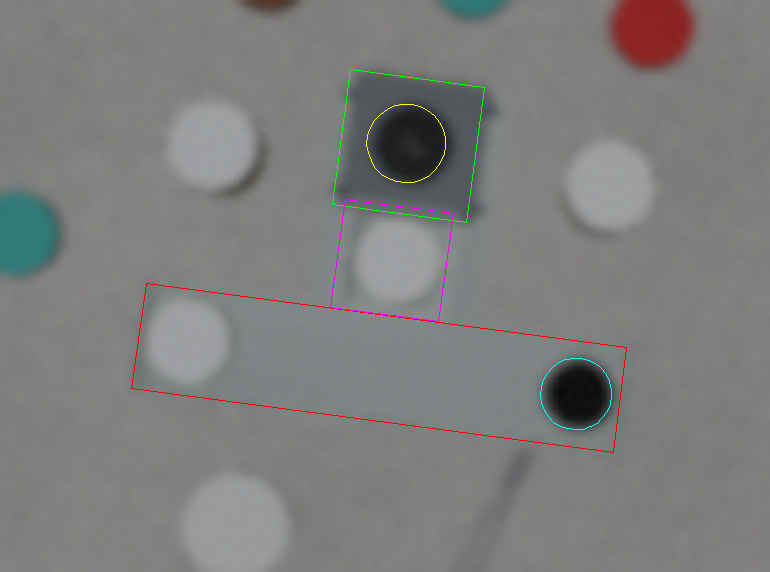

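View pics/ov_scene_a.png

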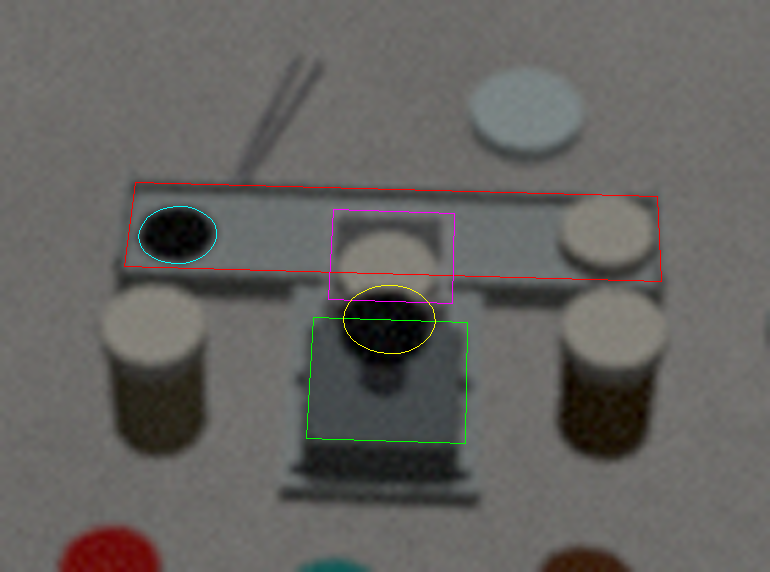

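```bash
cat > go.py <<'E'
from h import *
from scipy.spatial.transform import Rotation as Ro
P=np.load('P.npy')
def shift(xyz,yaw=None,base=None):
    s=ctrl.read_state(); R=Ro.from_euler('xyz',s['tool_rot']).as_matrix()
    b=np.array(s['eef_pos']) if base is None else np.array(base)
    t=R.T@(np.array(xyz)-b)/10
    x=R[:,0]; cy=np.arctan2(x[1],x[0]); 
    return np.round(t,2), None if yaw is None else round(-((yaw-cy+np.pi)%(2*np.pi)-np.pi),3)
YAW=P[2]-np.pi/2
E
python3 - <<'E'
from go import *
print(ctrl.grip_depth,YAW)
for z in (231,140): 
    t=D(115,0,z,P)[0]; print(t,shift(t,YAW,[186.395, -622.716, 231.313]))
E
```

```text
18.700000000000003 -1.6768852645520198
[588.39294989  16.43405742 231.        ] (array([-4.971e+01,  3.000e-02,  5.684e+01]), np.float64(0.397))
[588.39294989  16.43405742 140.        ] (array([-49.71,   9.13,  56.84]), np.float64(0.397))
```

>>> apply_moves --pt "-4 0 4.5 0.1 0" --pt "-8 0 9 0.2 0" --pt "-12 0 13.5 0.3 0" --pt "-49.71 0 56.84 0.397 0" --pt "-49.71 0 56.84 0.397 0" --pt "-49.71 0 56.84 0.397 0" --pt "-49.71 0 56.84 0.397 0" --pt "-49.71 0 56.84 0.397 0" --pt "-49.71 0 56.84 0.397 0" --pt "-49.71 0 56.84 0.397 0" --pt "-49.71 0 56.84 0.397 0" --pt "-49.71 0 56.84 0.397 0" --pt "-49.71 0 56.84 0.397 0" --pt "-49.71 0 56.84 0.397 0" --pt "-49.71 0 56.84 0.397 0" --pt "-49.71 0 56.84 0.397 0" --pt "-49.71 0 56.84 0.397 0" --pt "-49.71 0 56.84 0.397 0"

```text
clock: 4.65
eef_pos: [588.3, 16.0, 231.5]
tool_rot: [-1.571, 0.0, -1.678]
force: [-0.0, -0.4, -0.1]
width: 0.1
```

Now descend to near the cap and look before pressing.

>>> apply_moves --pt "0 4.5 0 0 0" --pt "0 9 0 0 0" --pt "0 12 0 0 0" --pt "0 12.6 0 0 0" --pt "0 12.6 0 0 0"

```text
clock: 5.28
eef_pos: [588.9, 16.4, 105.8]
tool_rot: [-1.57, 0.0, -1.677]
force: [0.1, 0.4, -0.3]
width: 0.1
```

```bash
cat > crop.py <<'E'
from go import *
import sys
tag=sys.argv[1]
for n in ('scene','top'):
    p=ctrl.get_image(n); im=p['image'][:,:,::-1]
    c=proj(p,D(40,0,20,P))[0]; w,hh=70,52; x0,y0=int(c[0]-w),int(c[1]-hh)
    cv2.imwrite(f'pics/c_{n}_{tag}.png',cv2.resize(im[y0:y0+2*hh,x0:x0+2*w],None,fx=4.2,fy=4.2,interpolation=cv2.INTER_CUBIC))
s=ctrl.read_state(); print({k:np.round(s[k],2) for k in ('clock','eef_pos','force','width')})
E
python3 crop.py b
```

```text
{'clock': np.float64(5.38), 'eef_pos': array([589.58,  16.43, 106.77]), 'force': array([ 0.48,  0.27, -0.47]), 'width': np.float64(-0.25)}
```

View pics/c_scene_b.png

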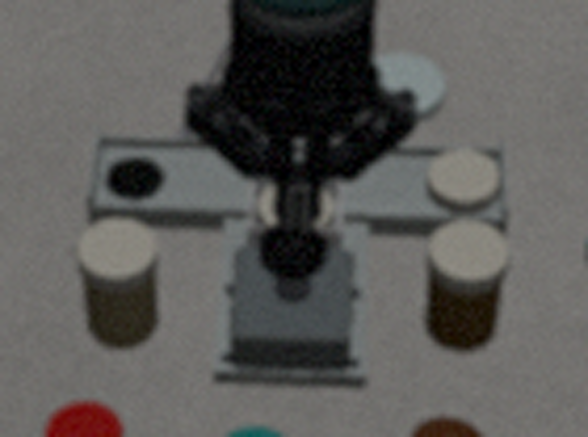

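>>> apply_moves --pt "0 1.2 0 0 0" --pt "0 1.8 0 0 0" --pt "0 2.1 0 0 0" --pt "0 2.4 0 0 0" --pt "0 2.7 0 0 0" --pt "0 3.0 0 0 0" --pt "0 3.3 0 0 0" --pt "0 3.6 0 0 0" --pt "0 3.9 0 0 0" --pt "0 4.1 0 0 0" --pt "0 4.3 0 0 0" --pt "0 4.5 0 0 0" --pt "0 4.5 0 0 0"

```text
clock: 7.0
eef_pos: [588.0, 16.5, 60.8]
tool_rot: [-1.571, 0.0, -1.677]
force: [-3.4, 0.1, 8.4]
width: 0.2
```

>>> apply_moves --pt "0 0.1 0 0 0" --pt "0 0.2 0 0 0" --pt "0 0.2 0 0 0"

```text
clock: 7.38
eef_pos: [588.0, 16.5, 60.0]
tool_rot: [-1.571, 0.0, -1.677]
force: [-6.2, 0.7, 16.2]
width: -0.1
```

>>> apply_moves --pt "0 0.1 0 0 0" --pt "0 0.1 0 0 0"

```text
clock: 7.62
eef_pos: [588.1, 16.5, 59.9]
tool_rot: [-1.571, 0.0, -1.677]
force: [-8.2, 0.9, 24.6]
width: -0.1
```

>>> apply_moves --pt "0 -0.3 0 0 0" --pt "0 -0.8 0 0 0" --pt "0 -1.3 0 0 0" --pt "0 -1.8 0 0 0" --pt "0 -2.3 0 0 0" --pt "0 -2.8 0 0 0" --pt "0 -3.4 0 0 0" --pt "0 -5 0 0 0" --pt "0 -8 0 0 0" --pt "0 -12 0 0 0" --pt "0 -12 0 0 0"

```text
clock: 9.0
eef_pos: [591.3, 16.4, 181.4]
tool_rot: [-1.563, 0.001, -1.677]
force: [0.2, -0.5, 0.2]
width: -0.3
```

```bash
python3 crop.py c
python3 - <<'E'
from go import *
for y in (50,): 
  for z in (180,): print(shift(D(0,y,z,P)[0],YAW))
E
```

```text
{'clock': np.float64(9.1), 'eef_pos': array([588.75,  16.51, 178.21]), 'force': array([-0.32, -0.69, -0.46]), 'width': np.float64(0.03)}
(array([ -4.99,  -0.2 , -11.53]), np.float64(-0.0))
```

View pics/c_scene_c.png

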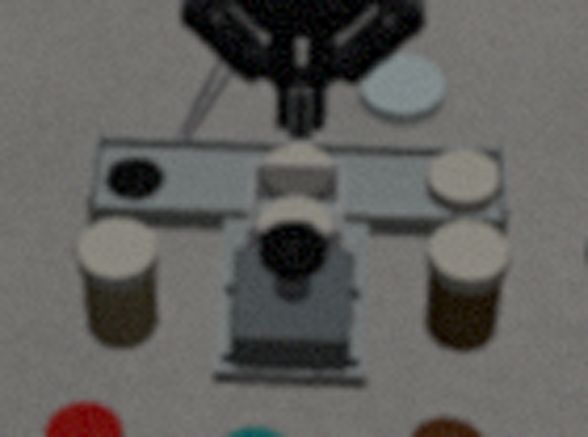

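View pics/c_top_c.png

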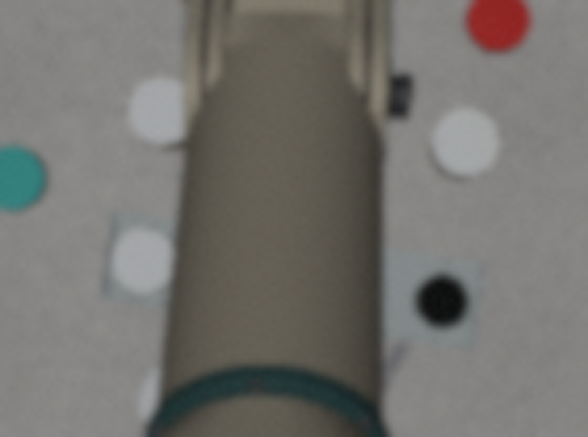

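>>> apply_moves --pt "-1 0 -4 0 0" --pt "-3 0 -8 0 0" --pt "-4.9 0 -11.5 0 0" --pt "-4.9 2 -11.5 0 0" --pt "-4.9 6 -11.5 0 0" --pt "-4.9 9.7 -11.5 0 0" --pt "-4.9 9.7 -11.5 0 0"

```text
clock: 9.98
eef_pos: [476.5, 76.9, 77.8]
tool_rot: [-1.578, -0.002, -1.677]
force: [-1.4, -0.4, 0.7]
width: -0.1
```

```bash
python3 crop.py d
python3 - <<'E'
from go import *
c,s=np.cos(P[2]),np.sin(P[2]); 
def inv(l): d=np.array(l[:2])-P[:2]; return np.round([c*d[0]+s*d[1],-s*d[0]+c*d[1],l[2]],1)
print('tcp',inv(ctrl.read_state()['eef_pos']))
p=ctrl.get_image('scene')
for q in('lid0','parked_lid'):
    for r in ctrl.mark_of(p,q): print(q,inv(r['location']),round(r['confidence'],2))
print([proj(p,D(0,y,26,P))[0].round(1) for y in(0,105)])
E
```

```text
{'clock': np.float64(10.07), 'eef_pos': array([479.11,  77.24,  80.41]), 'force': array([ 0.24,  0.1 , -0.33]), 'width': np.float64(-0.04)}
tcp [-0.1 48.9 80.4]
lid0 [ 198.2 -121.3   -2.6] 0.79
lid0 [203.1  91.6   1.8] 0.68
lid0 [61.5 -1.3 27.2] 0.66
lid0 [215.6 -20.3  -0.5] 0.51
lid0 [-1.7 -3.6 11.5] 0.5
lid0 [ 46.6 204.3  -2.6] 0.5
lid0 [ 248.9 -312.5   -2.8] 0.31
parked_lid [ 1.4 99.9 11.9] 0.49
[array([324.1, 189.7]), array([363.9, 190.8])]
```

View pics/c_scene_d.png

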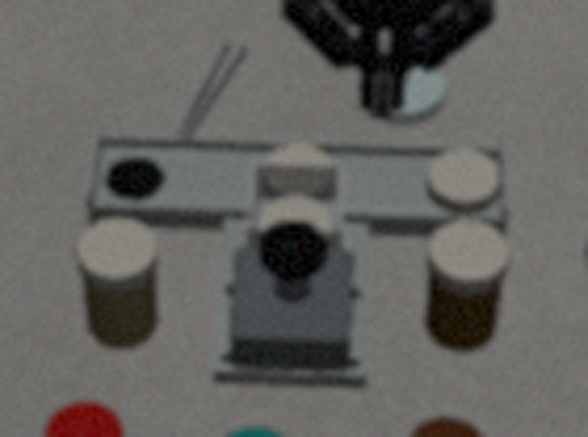

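View pics/c_top_d.png

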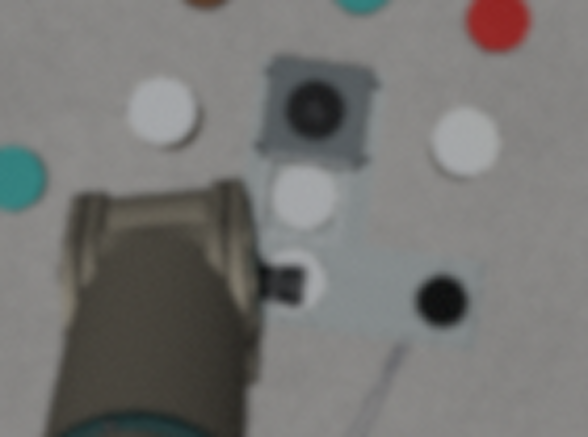

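>>> apply_moves --pt "0 3 0 0 0" --pt "0 5 0 0 0" --pt "0 6 0 0 0" --pt "0 6.4 0 0 0" --pt "0 6.4 0 0 0"

```text
clock: 10.85
eef_pos: [479.7, 77.4, 16.8]
tool_rot: [-1.57, 0.0, -1.677]
force: [0.3, 0.6, 0.6]
width: -0.2
```

```bash
python3 crop.py e
```

```text
{'clock': np.float64(10.95), 'eef_pos': array([479.76,  77.46,  16.95]), 'force': array([0.47, 0.08, 0.33]), 'width': np.float64(0.1)}
```

View pics/c_scene_e.png

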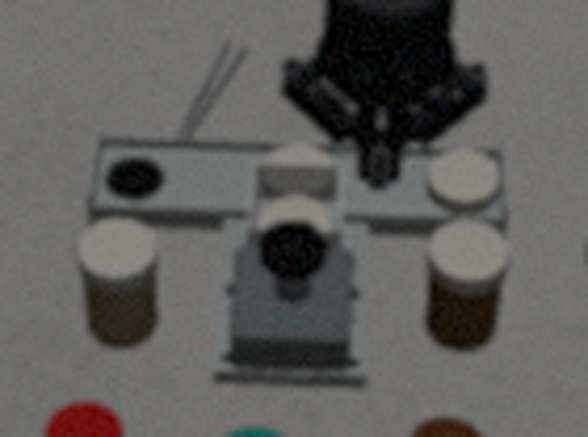

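>>> apply_moves --pt "0.6 0 0 0 0" --pt "1.2 0 0 0 0" --pt "1.7 0 0 0 0" --pt "2.2 0 0 0 0" --pt "2.8 0 0 0 0" --pt "3.4 0 0 0 0" --pt "4.0 0 0 0 0" --pt "4.6 0 0 0 0" --pt "5.2 0 0 0 0" --pt "5.8 0 0 0 0" --pt "6.4 0 0 0 0" --pt "7.0 0 0 0 0" --pt "7.6 0 0 0 0" --pt "8.2 0 0 0 0" --pt "8.8 0 0 0 0" --pt "9.3 0 0 0 0" --pt "9.7 0 0 0 0" --pt "10.0 0 0 0 0" --pt "10.2 0 0 0 0" --pt "10.2 0 0 0 0"

```text
clock: 13.45
eef_pos: [468.4, -24.2, 16.3]
tool_rot: [-1.571, -0.0, -1.677]
force: [0.4, 0.5, -0.0]
width: 0.2
```

```bash
python3 crop.py f;  python3 - <<'E'
from go import *
print(shift(D(0,-70,16,P)[0],YAW))
E
```

```text
{'clock': np.float64(13.55), 'eef_pos': array([468.39, -24.05,  16.26]), 'force': array([ 0.32, -0.21,  0.03]), 'width': np.float64(0.08)}
(array([1.7 , 0.03, 0.  ]), np.float64(-0.0))
```

View pics/c_scene_f.png

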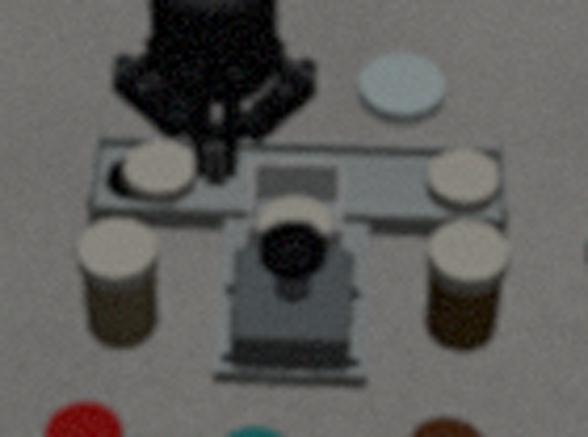

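View pics/c_top_f.png

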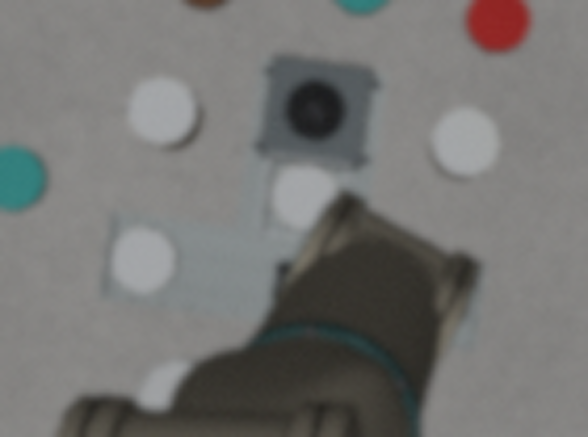

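>>> apply_moves --pt "0.3 0 0 0 0" --pt "0.6 0 0 0 0" --pt "0.9 0 0 0 0" --pt "1.1 0 0 0 0" --pt "1.3 0 0 0 0" --pt "1.4 0 0 0 0" --pt "1.5 0 0 0 0" --pt "1.5 0 0 0 0"

```text
clock: 14.55
eef_pos: [466.9, -39.0, 16.3]
tool_rot: [-1.571, -0.0, -1.677]
force: [1.0, -0.1, -0.0]
width: 0.3
```

>>> apply_moves --pt "0.1 0 0 0 0" --pt "0.2 0 0 0 0" --pt "0.2 0 0 0 0"

```text
clock: 14.92
eef_pos: [466.6, -41.0, 16.3]
tool_rot: [-1.571, -0.0, -1.677]
force: [-1.3, 0.7, -0.3]
width: -0.4
```

>>> apply_moves --pt "0.1 0 0 0 0" --pt "0.15 0 0 0 0" --pt "0.15 0 0 0 0"

```text
clock: 15.3
eef_pos: [466.5, -42.1, 16.3]
tool_rot: [-1.571, 0.0, -1.677]
force: [0.8, 1.4, 0.3]
width: -0.2
```

```bash
python3 crop.py g
```

```text
{'clock': np.float64(15.4), 'eef_pos': array([466.51, -42.12,  16.33]), 'force': array([-0.01,  1.22,  0.32]), 'width': np.float64(-0.05)}
```

View pics/c_scene_g.png

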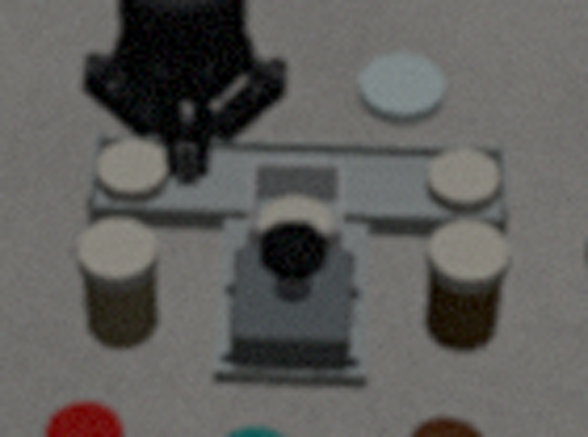

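>>> apply_moves --pt "0.05 0 0 0 0" --pt "0.1 0 0 0 0" --pt "0.1 0 0 0 0"

```text
clock: 15.78
eef_pos: [466.4, -42.5, 16.3]
tool_rot: [-1.571, 0.001, -1.676]
force: [0.7, 5.7, 1.0]
width: -0.1
```

>>> apply_moves --pt "-0.1 0 0 0 0" --pt "-0.4 0 0 0 0" --pt "-1.5 0 0 0 0" --pt "-2.5 0 0 0 0" --pt "-2.5 -2 0 0 0" --pt "-2.5 -6 0 0 0" --pt "-2.5 -11 0 0 0" --pt "-2.5 -15 0 0 0" --pt "2 -15 -3 0 0" --pt "7 -15 -3 0 0" --pt "13 -15 -3 0 0" --pt "19 -15 -3 0 0" --pt "25 -15 -3 0 0" --pt "25 -15 -3 0 0" --pt "25 -15 -3 0 0"

```text
clock: 17.65
eef_pos: [410.0, -287.8, 166.0]
tool_rot: [-1.572, 0.001, -1.677]
force: [0.5, -0.1, -0.2]
width: -0.1
```

```bash
python3 crop.py h
python3 - <<'E'
from go import *
t=np.linspace(0,6.28,40)
for n in('scene','top'):
    p=ctrl.get_image(n); im=p['image'][:,:,::-1]
    c=proj(p,D(40,0,20,P))[0]; w,hh=70,52; x0,y0=int(c[0]-w),int(c[1]-hh)
    cr=cv2.resize(im[y0:y0+2*hh,x0:x0+2*w],None,fx=5.5,fy=5.5,interpolation=cv2.INTER_CUBIC)
    for y in(-105,105):
        uv=(proj(p,D(23*np.cos(t),y+23*np.sin(t),26,P))-[x0,y0]+.5)*5.5-.5
        cv2.polylines(cr,[np.round(uv).astype(int)],True,(0,0,255),1)
    cv2.imwrite(f'pics/fin_{n}.png',cr)
E
```

```text
{'clock': np.float64(17.75), 'eef_pos': array([ 410.53, -286.68,  166.09]), 'force': array([-0.38,  0.55,  0.58]), 'width': np.float64(0.05)}
```

View pics/fin_scene.png

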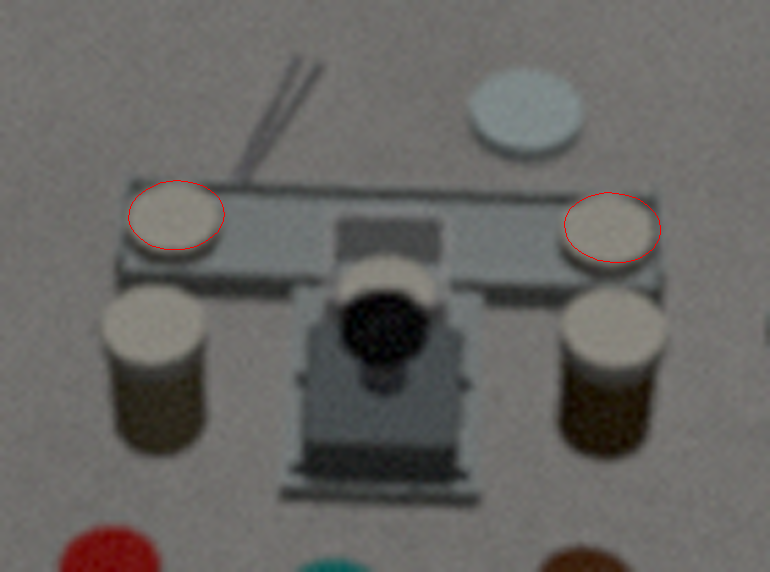

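View pics/fin_top.png

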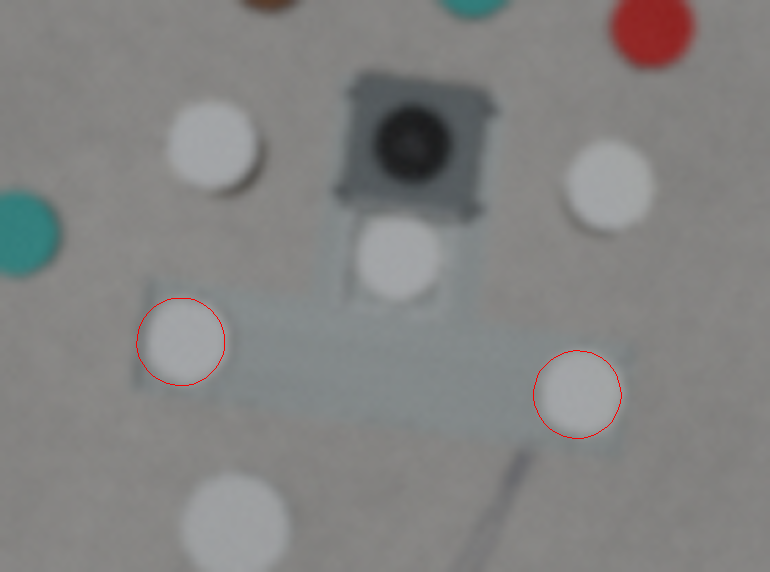

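```bash
python3 -c "
from cell import ctrl
print(ctrl.finish_job())"
```

```text
the job is handed in; nothing more can be done
None
```

The plunger was pressed once and one lid came out, and that lid now lies in the empty -y bay against its end stop. I handed the job in at about 18 s of the 45 s allowed.

- **Press:** I pushed the cap down with closed fingertips until the force rose to about 25 N with no further travel, so it reached its hard stop. I then let it rise slowly.
- **Slide:** I pushed the lid along the track with a fingertip until contact with the stop gave 5.7 N. Then I backed off, lifted clear and moved the arm away.

**Last checks:**
- In both cameras the pushed lid's outline sits over the bay centre, to within the 1–2 mm accuracy of the cameras.
- The plunger is back up and the remaining lids are still in the magazine.
- The parked lid, jars, dish and tweezers show no change. I did not recheck the mouse, wash bottle and adapter, which lie outside the final close-up; nothing was pushed or pressed near them.
- At rest the force readings were only noise, so nothing was being touched.

No check failed. The final overlays have the same offset of about 1 mm that I saw in the first fit, so I take it as calibration error.

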